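# Shut and lock the rover's battery hatch

## Robot

A 7-joint arm with a two-finger parallel gripper is mounted at the origin on the work surface. World frame = base frame: x ahead of the robot, y to its left, z up, the work surface at z = 0. Lengths are in m, angles in rad, forces in N, time in s.
With the tool pointing down it reaches from about 0.425 to 0.95 m from the base axis. Payload 4.7 kg.
Tool frame: the origin (TCP) lies between the finger pads; the fingertips stand 25 mm ahead of it and the grasp point (between the pads) lies 6 mm ahead of it; x points along the fingers, z is the direction in which the jaws open and shut, and the axes are right-handed (so a half turn about x gives the same grasp; the last joint's range is limited). The gripper opens to 85 mm and grips with 20 to 120 N. Pads are 22 mm wide; open, the fingers measure 114 mm over their backs; the gripper's body (76 mm by 85 mm) begins 54 mm behind the grasp point. The pads swing forward as they close: fully open they stand 13 mm farther back than shut.
Start: joints at [-1.363, 0.469, -0.049, 1.532, 0.024, 1.141, -0.082], TCP at [0.158, 0.656, 0.256] pointing down, gripper open.
Joint ranges: [-2.59, 2.59], [-0.33, 1.99], [-1.39, 1.29], [0.1, 2.45], [-1.04, 4.18], [0.21, 1.99], [-2.66, 2.66]. Speed limits (rad/s): [2.57, 2.57, 3.14, 3.14, 3.14, 3.14, 3.14].

## Interface

Orientations are given as a 3x3 rotation matrix whose columns are the frame's x, y, z axes.
In Python, from rig import * gives the robot as it stands. Calls block until the motion is done:
- movep(position, orientation): joint-space move of the TCP to a pose.
- move_l(position, attitude=None, feed=0.15, until_force=None): straight line of the TCP; attitude=None keeps the orientation; feed is the mean speed in m/s. With until_force (N) it stops when the force on the tool has changed by that much, and returns True; else False.
- move_joints(angles): joint-space move.
- command_gripper(opening, newtons=None): finger opening in m; newtons is the grip in N (None keeps the last); returns when the fingers have stopped.
- sleep(seconds).
- inverse_kinematics(position, orientation): joint angles nearest the present ones, or None.
- sense(): the state.
- camera(name): name is "scene" or "top"; returns (picture, depth): 480x640x3 uint8, red, green, blue; 480x640 float32, m along the optical axis (not along the pixel's ray), 0 where there is no reading.
- camera_params(name): a dict with "K" (3x3 intrinsics, pixels), "position" and "rotation" of the camera in the world. Camera axes: x right, y down, z forward; pixel columns grow to the right and rows downward; lengths in m; the calibration is good to about 2 mm. A picture is of the moment at which its call begins. camera_params takes no time and is no camera call.
A pose or a line that the arm cannot do raises Unreachable and nothing moves.
- finish_job(): hands the job in, once; it reports no verdict.
The state is a dict: "time_s": time; "joint_pos": joint angles; "qd": joint speeds; "joint_efforts": joint torques, N m; "position": TCP position; "tcp_rot": TCP orientation; "wrist_force": force on the tool from outside, world axes, zero at the start; "ft_torque": the same for the moment, N m; "finger_gap": finger opening in m.
Only numpy, scipy, OpenCV 4.12 (cv2) and the standard library are available. Lean on these libraries where they do the work, as an engineer would, in place of code of your own. Each camera call takes 0.05 s, during which the arm holds its last target.

## Task

The rover's battery hatch stands ajar: push it down shut with the fingertips, then set a fingertip in the slot of its round red latch and turn it clockwise (seen from above) to its stop, white pointer at the green dot, so that the cam draws the hatch tight on its seal. Do not lean on the rover with the arm or the gripper's body, do not swing the hatch wider open, and do not pick up or shift the screwdriver, the sensor block or the tape roll.

Things in the scene. Friction and masses are not known exactly. Their poses are not given: they have to be found in the camera images.
- rover: Grey four-wheeled rover, 390 x 375 mm, deck 125 mm high, parked so that it cannot move. Origin on the bench under its middle; x points from the bumper nearest the robot to the rear deck, y to its left. On the rear deck stand a lidar puck, 46 mm tall, 64 across (x 158, y 75), and an aerial, 62 mm tall (x 175, y -105).
- hinge (a point): Middle of the hatch's hinge axis: x = 60 mm in the rover's frame, 127 mm above the bench. The axis runs along the rover's y; the hatch lies in front of it (rover -x). Axes as the rover's.
- lid (a joint): Hatch angle, rad: 0 = fully home (stop at -0.005); grows as the front edge rises. Starts 0.2 to 0.45. A friction hinge holds it where left; 1 to 5 N down near the front edge moves it. From 0.019 it meets its springy seal: squeezing that home takes about 15 N, but resting on it is enough for the cam. Let go, it springs back to 0.01 to 0.02; the locked cam draws it to about 0.004.
- lid_press (a point): Clear spot to push on the white hatch's upper face: 165 mm in front of the hinge axis, 80 mm to the rover's left of the middle, 6 mm above the axis when shut. Site z points out of the hatch, x towards the hinge. The hatch reaches 5 to 195 mm in front of the axis and is 220 mm wide.
- dial (a joint): Latch angle, rad: 0 = unlocked, slot across the rover, pointer at the yellow dot; 1.571 = locked, at its stop, slot along the rover, pointer at the green dot by the front edge. Grows clockwise from above. Starts 0 to 0.4. Turning takes 0.1 to 0.25 N m; stays where left. Past 0.8 with the hatch still up, the cam meets the top of its keeper and the hatch cannot shut.
- slot (a point): Middle of the slot's floor on the latch's turning axis: 125 mm in front of the hinge axis, 9 mm above it when shut. x runs along the slot to its white-marked pointer end (rover -y at latch 0, rover -x when locked), z out. Red dial 92 mm across; straight slot right across it, 36 mm wide, 14 mm deep.
- guard (a point): Centre of the fixed black guard ring round the dial, at its top face: inner radius 49 mm, outer 58 mm, 18 mm above the hatch's face, 1 mm above the dial's top. It closes the slot's ends. Closed fingertips fit down in the slot, best about 27 mm from the axis, turning with it and pushing on its side wall.
- screwdriver_grip (a point): Screwdriver with a blue handle, 170 mm long, lying across the rear deck behind the hatch; point at its handle. Not to be moved.
- sensor: Small aluminium block with a black pad, 34 x 34 x 31 mm, on the bench to the rover's left. Origin under its middle. Not to be moved.
- tape: Roll of green tape lying flat, 90 mm across, 24 mm tall, on the bench to the rover's right. Origin under its middle. Not to be moved.

How it is judged:
By the outcome, as a careful person would: the job done as asked, in the order asked, and still so for the second after the job is handed in, with the robot touching nothing.
It also fails if it takes over 48 s, if anything falls off the work surface, if the arm or the gripper's body presses on something with over 40 N, if the wrist force passes 120 N, or if a joint passes its speed limit or range.

## Working session

There is one attempt and no reset: what is moved stays moved. The work goes in short steps, each a Python script; the robot and the scene stay as the last script left them, time stands still between calls to the robot, and variables do not carry over. Pictures are saved under pics/ and viewed, and the job is handed in when it is done.

```bash
ls; mkdir -p pics; python3 - <<'E'
from rig import *
import cv2
s=sense();print(s['time_s'],s['position'],s['tcp_rot'],s['finger_gap'],s['wrist_force'])
import numpy as np
for n in("scene","top"):
    p,d=camera(n);cv2.imwrite(f"pics/{n}0.png",p[:,:,::-1]);np.save(f"pics/{n}0.npy",d);c=camera_params(n);print(n,c)
E
```

```text
pics
0.0 [0.15823762 0.65563702 0.25525634] [[-3.85532853e-04 -9.72099785e-01  2.34567387e-01]
 [-1.90451000e-03  2.34567693e-01  9.72097922e-01]
 [-9.99998112e-01 -7.19602489e-05 -1.94180732e-03]] 0.08543781939263669 [-0.15194429  0.53616002  0.78438497]
scene {'K': array([[499.15383189,   0.        , 319.88602782],
       [  0.        , 499.15383189, 242.69216779],
       [  0.        ,   0.        ,   1.        ]]), 'position': array([1.06746143, 0.26039304, 0.87412188]), 'rotation': array([[-0.42451974,  0.74720843, -0.51133408],
       [ 0.90541451,  0.35205189, -0.23724254],
       [ 0.00274651, -0.56368344, -0.82598634]])}
top {'K': array([[438.58998954,   0.        , 326.18092925],
       [  0.        , 438.58998954, 241.37788939],
       [  0.        ,   0.        ,   1.        ]]), 'position': array([0.5004892 , 0.04735491, 0.91486071]), 'rotation': array([[ 0.02275286, -0.99197489,  0.12437089],
       [-0.99937244, -0.02594601, -0.024115  ],
       [ 0.02714841, -0.12374416, -0.99194271]])}
```

View pics/scene0.png

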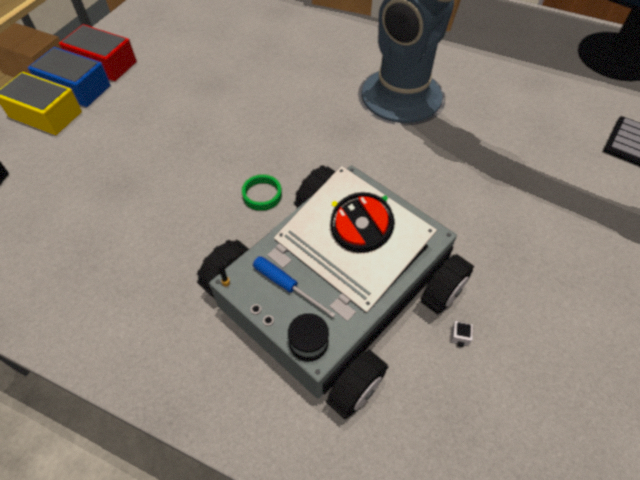

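View pics/top0.png

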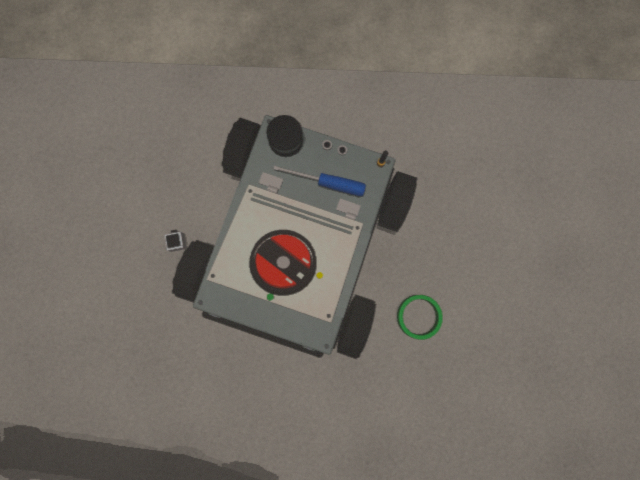

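```bash
python3 - <<'E'
import cv2
a=cv2.imread("pics/top0.png")[170:360,185:400];cv2.imwrite("pics/topc.png",cv2.resize(a,None,fx=3.7,fy=3.1,interpolation=2)[:600,:800])
cv2.imwrite("pics/topc.png",cv2.resize(a,None,fx=3,fy=3,interpolation=2))
a=cv2.imread("pics/scene0.png")[155:325,260:460];cv2.imwrite("pics/scenec.png",cv2.resize(a,None,fx=3.5,fy=3.5,interpolation=2))
E
```

```text
(no output)
```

View pics/topc.png

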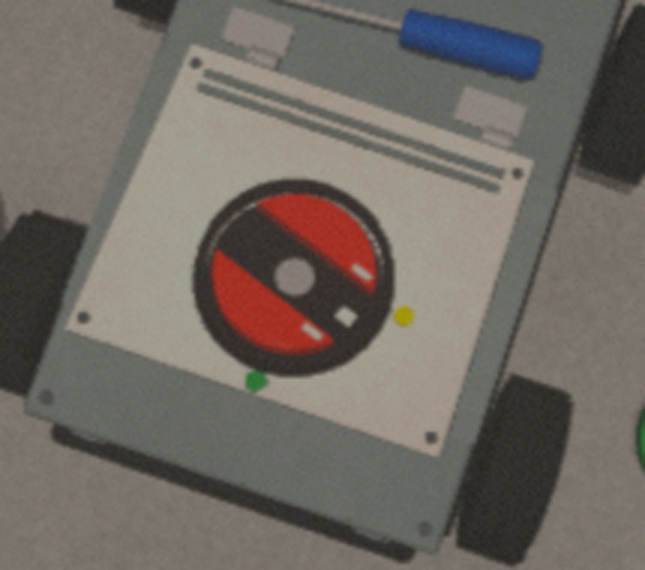

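View pics/scenec.png

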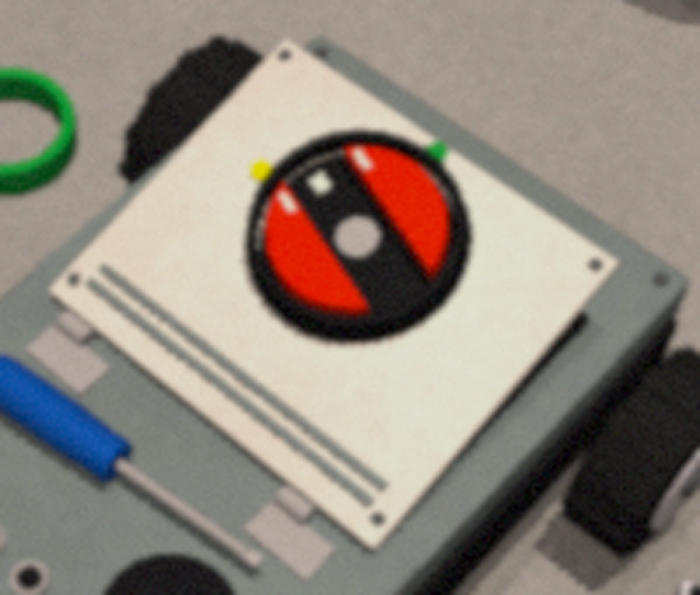

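```bash
cat > h.py <<'E'
from rig import *
import numpy as np, cv2
def proj(n,P):
    c=camera_params(n);q=(np.asarray(P)-c['position'])@c['rotation'];q=q@c['K'].T;return q[:,:2]/q[:,2:]
def hinge(p):  # p = x,y of hinge, yaw
    c,s=np.cos(p[2]),np.sin(p[2]);return np.array([p[0],p[1],.127]),np.array([[c,-s,0],[s,c,0],[0,0,1.]])
def lidpt(p,th,L): # lid frame pts: L with x negative forward
    o,R=hinge(p);L=np.atleast_2d(L);c,s=np.cos(th),np.sin(th)
    # rotate about y s.t. -x rises
    M=np.array([[c,0,s],[0,1,0],[-s,0,c]]);return o+(L@M.T)@R.T
C=np.array([[-5,110,6],[-5,-110,6],[-195,-110,6],[-195,110,6],[-125,0,9]])/1000.
E
python3 - <<'E'
from h import *
from scipy.optimize import least_squares
T=np.array([[248.7,184.7],[362.7,223.3],[331.7,322.3],[206.7,279],[283,262.3]])
S=np.array([[366.3,312.1],[274.9,237.9],[342.3,165.9],[436.6,229.9],[361.7,222.7]])
def f(v):
    P=lidpt(v[:3],v[3],C);return np.r_[(proj('top',P)-T).ravel(),(proj('scene',P)-S).ravel()]
r=least_squares(f,[.6,.05,-.3,.3]);print(r.x,np.round(r.fun.reshape(-1,2),1))
for n,X in(('top',T),('scene',S)):
    r1=least_squares(lambda v:(proj(n,lidpt(v[:3],v[3],C))-X).ravel(),r.x);print(n,r1.x,r1.cost)
v=r.x
# marker -> dial
def g(w):
    a,rr=w;P=lidpt(v[:3],v[3],[[-.125-rr*np.sin(a),-rr*np.cos(a),.009]]);return np.r_[(proj('top',P)-[[300,275.3]]).ravel(),(proj('scene',P)-[[351.4,207]]).ravel()]
q=least_squares(g,[.2,.035]);print(q.x,q.fun)
d=np.load('pics/top0.npy');c=camera_params('top')
def dp(u,w):
    z=np.median(d[w-1:w+2,u-1:u+2]);return c['position']+c['rotation']@(np.linalg.inv(c['K'])@[u,w,1]*z)
for u,w in((225,270),(325,310),(260,205),(350,235),(220,295)): print(dp(u,w), )
print(hinge(v))
E
```

```text
[ 0.67076053  0.06775309 -0.30645483  0.21068899] [[-1.2 -1.2]
 [-0.5 -0.6]
 [-1.8  0.5]
 [-1.2  0.8]
 [-1.   0.4]
 [-0.6 -0.9]
 [-2.8 -1.2]
 [-1.6 -0.1]
 [-0.4 -0.2]
 [-0.4 -0.1]]
top [ 0.6695338   0.06592267 -0.30451189  0.25491123] 0.7684648466388821
scene [ 0.67126942  0.06991173 -0.3097801   0.22303966] 2.706316691379255
[0.32260423 0.03748347] [-0.73926911  0.51587179 -0.91353589  0.2426523 ]
[0.54051527 0.19803747 0.17427829]
[0.47793    0.02874731 0.17637584]
[0.65943132 0.14812337 0.14384765]
[ 0.60989365 -0.01359452  0.14242986]
[0.49860572 0.2146595  0.12482206]
(array([0.67076053, 0.06775309, 0.127     ]), array([[ 0.95340907,  0.30168054,  0.        ],
       [-0.30168054,  0.95340907,  0.        ],
       [ 0.        ,  0.        ,  1.        ]]))
```

```bash
cat >> h.py <<'E'
V=np.array([.6703,.0675,-.3065])   # hinge x,y,yaw
def pose(a,r,t,tipz,V=V,s=-1,da=0.):
    """dial angle a, finger r along pointer end (neg = other end), t clockwise-tangential offset (at pointer side)"""
    o,R=hinge(V);ax=o+R@[-.125,0,0]
    d=R@[-np.sin(a),-np.cos(a),0];k=R@[-np.cos(a),np.sin(a),0]
    sg=1 if r>0 else -1
    p=ax+r*d+sg*t*k;p[2]=tipz+.025
    b=a+da;d=R@[-np.sin(b),-np.cos(b),0]
    z=s*d;x=np.array([0,0,-1.]);return p,np.column_stack([x,np.cross(z,x),z])
def press(V=V):
    o,R=hinge(V);return o+R@[-.165,.08,0]
E
python3 - <<'E'
from h import *
np.set_printoptions(precision=2,suppress=True)
for s in(1,-1):
  for r in(.027,-.027):
    for a in(.32,.9,1.65):
      p,M=pose(a,r,0.004,.139,s=s);print(s,r,a,p,inverse_kinematics(p,M))
p=press();print(p,[inverse_kinematics([p[0],p[1],z],M) for z in(.26,.158)])
E
```

```text
1 0.027 0.32 [0.53 0.09 0.16] [-1.04  0.58  1.12  1.99 -0.64  0.97 -1.8 ]
1 0.027 0.9 [0.52 0.1  0.16] [-1.07  0.57  1.12  2.01 -0.63  0.96 -2.41]
1 0.027 1.65 [0.53 0.12 0.16] [-0.31  0.35  0.01  1.95 -0.01  0.84  2.46]
1 -0.027 0.32 [0.57 0.12 0.16] [-1.04  0.67  1.11  1.89 -0.7   1.04 -1.83]
1 -0.027 0.9 [0.58 0.11 0.16] [-1.01  0.67  1.11  1.88 -0.7   1.05 -2.38]
1 -0.027 1.65 [0.57 0.09 0.16] [-0.25  0.41  0.02  1.86 -0.01  0.87  2.54]
-1 0.027 0.32 [0.53 0.09 0.16] [-0.55  0.37  0.39  1.97 -0.18  0.84  0.89]
-1 0.027 0.9 [0.52 0.1  0.16] [-0.63  0.37  0.46  1.99 -0.21  0.84  0.31]
-1 0.027 1.65 [0.53 0.12 0.16] [-0.73  0.39  0.54  1.97 -0.26  0.85 -0.43]
-1 -0.027 0.32 [0.57 0.12 0.16] [-0.56  0.43  0.36  1.87 -0.19  0.88  0.84]
-1 -0.027 0.9 [0.58 0.11 0.16] [-0.61  0.45  0.46  1.86 -0.25  0.89  0.34]
-1 -0.027 1.65 [0.57 0.09 0.16] [-0.66  0.46  0.57  1.88 -0.31  0.89 -0.32]
[0.54 0.19 0.13] [array([-0.85,  0.32,  0.55,  1.81, -0.19,  1.07, -0.62]), array([-0.81,  0.44,  0.52,  1.91, -0.28,  0.86, -0.54])]
```

```bash
python3 - <<'E'
from h import *
np.set_printoptions(precision=4,suppress=True)
p=press();_,M=pose(.32,.027,0,.15)
command_gripper(0.0,40)
movep([p[0],p[1],.26],M)
s=sense();print(s['time_s'],s['position'],s['wrist_force'],s['finger_gap'])
f0=s['wrist_force']
r=move_l([p[0],p[1],.205],feed=.1,until_force=5)
print(r)
r=move_l([p[0],p[1],.158],feed=.05,until_force=16)
s=sense();print(r,s['time_s'],s['position'],s['wrist_force']-f0)
E
```

```text
3.0083 [0.5367 0.1952 0.2599] [ 0.4201  0.5214 -0.1849] 0.00025477301225896773
False
False 4.8 [0.5365 0.1935 0.1583] [-3.916  -0.8135  5.5162]
```

```bash
python3 - <<'E'
from h import *
np.set_printoptions(precision=4,suppress=True)
p=press()
r=move_l([p[0],p[1],.152],feed=.02,until_force=9)
s=sense();print(r,s['time_s'],s['position'],s['wrist_force'])
move_l([p[0],p[1],.26],feed=.15)
movep([.45,.33,.30],s['tcp_rot'])
s=sense();print(s['time_s'],s['wrist_force'])
for n in("scene","top"):
    q,d=camera(n);cv2.imwrite(f"pics/{n}1.png",q[:,:,::-1]);np.save(f"pics/{n}1.npy",d)
a=cv2.imread("pics/top1.png")[170:360,185:400];b=cv2.imread("pics/scene1.png")[155:325,260:460]
cv2.imwrite("pics/topd.png",cv2.resize(a,None,fx=3,fy=3,interpolation=2));cv2.imwrite("pics/scened.png",cv2.resize(b,None,fx=3.5,fy=3.5,interpolation=2))
E
```

```text
True 5.025 [0.5365 0.1935 0.1577] [-2.3681 -1.268   8.0782]
6.575 [-0.1038 -0.2173 -0.0926]
```

View pics/topd.png

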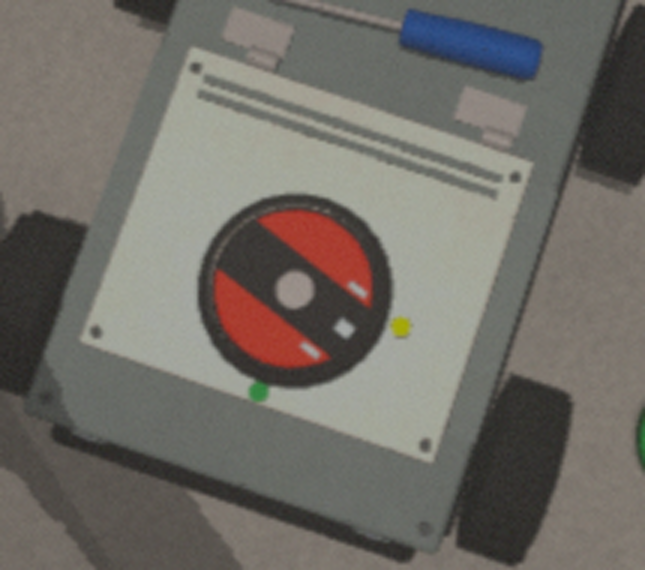

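View pics/scened.png

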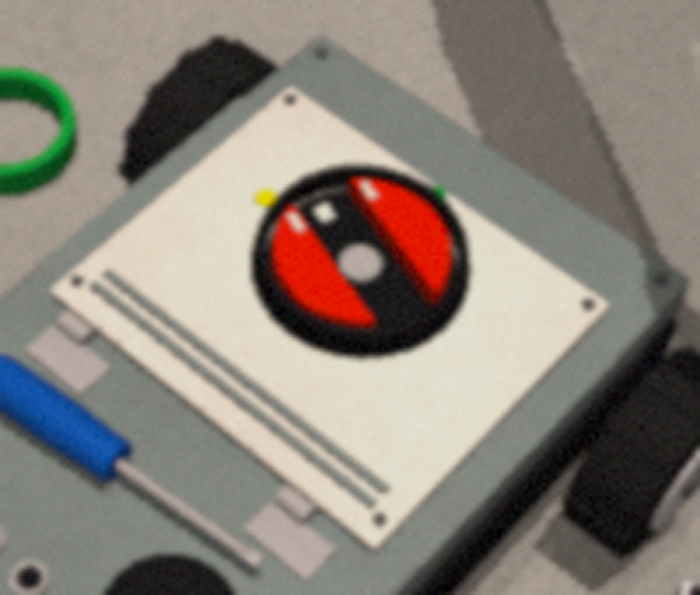

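```bash
python3 - <<'E'
from h import *
from scipy.optimize import least_squares
T=np.array([[190,47],[533,162],[433,462],[80,340],[294,289]])/3+[185,170]
S=np.array([[374,549],[52,290],[292,86],[608,303],[361,264]])/3.5+[260,155]
mT=np.array([345,328])/3+[185,170];mS=np.array([324,212])/3.5+[260,155]
def f(v):
    P=lidpt(v[:3],v[3],C);return np.r_[(proj('top',P)-T).ravel(),(proj('scene',P)-S).ravel()]
r=least_squares(f,[.67,.067,-.3,.01]);print(r.x,np.round(r.fun.reshape(-1,2),1).tolist())
for th in(None,):
  for n,X in(('top',T),('scene',S)):
    r1=least_squares(lambda v:(proj(n,lidpt(v[:3],.015,C))-X).ravel(),r.x[:3]);v=r1.x;print(n,v,r1.cost,lidpt(v,.015,C[4:]))
def g(w):
    a,rr=w;P=lidpt(r.x[:3],r.x[3],[[-.125-rr*np.sin(a),-rr*np.cos(a),.009],]);Q=lidpt(r.x[:3],r.x[3],C[4:])
    return np.r_[(proj('top',P)-proj('top',Q)-mT+T[4]).ravel(),(proj('scene',P)-proj('scene',Q)-mS+S[4]).ravel()]
q=least_squares(g,[.2,.035]);print(q.x,q.fun)
d=np.load('pics/top1.npy');c=camera_params('top')
def dp(u,w):
    z=np.median(d[w-1:w+2,u-1:u+2]);return c['position']+c['rotation']@(np.linalg.inv(c['K'])@[u,w,1]*z)
o,R=hinge(r.x)
for u,w in((225,270),(322,310),(260,205),(350,235),(220,295)): 
    x=dp(u,w);print(x,R.T@(x-o))
E
```

```text
[ 0.67050314  0.06800892 -0.30527801 -0.01829251] [[-1.2, -1.0], [-0.9, -0.4], [-1.4, 0.5], [-1.2, 0.7], [-0.9, 0.3], [-0.3, -1.1], [-2.0, -1.4], [-1.6, 0.1], [-0.4, 0.4], [-1.1, -0.3]]
top [ 0.67043519  0.06585394 -0.30431575] 1.483284256793223 [[0.55132087 0.10326433 0.13787392]]
scene [ 0.67242684  0.07023186 -0.31021632] 2.552328759818228 [[0.55353534 0.10834444 0.13787392]]
[0.32885103 0.0383107 ] [-0.00929174  0.22125677 -0.10575671  0.27159207]
[0.54256772 0.20576412 0.13630292] [-0.1634236   0.09293382  0.00930292]
[0.47657277 0.03299182 0.13572756] [-0.17443901 -0.09168541  0.00872756]
[0.66110562 0.14918487 0.13572576] [-0.03336111  0.07459815  0.00872576]
[ 0.61079909 -0.01409894  0.13603716] [-0.03226534 -0.09625602  0.00903716]
[0.49860547 0.21468188 0.12471639] [-0.2080335   0.08822603 -0.00228361]
```

```bash
sed -i 's/^V=.*/V=np.array([.6707,.0680,-.306])/' h.py; python3 - <<'E'
from h import *
np.set_printoptions(precision=4,suppress=True)
p,M=pose(.328,.027,0,.141)
movep([p[0],p[1],.26],M); move_l([p[0],p[1],.185],feed=.12)
s=sense();f0=s['wrist_force'];print(s['position']-p,f0)
r=move_l(p,feed=.03,until_force=5)
s=sense();print(r,s['time_s'],s['position']-p,s['wrist_force']-f0,s['ft_torque'])
q,d=camera("scene");cv2.imwrite("pics/scene2.png",cv2.resize(q[100:360,240:500,::-1],None,fx=2.3,fy=2.3))
E
```

```text
[0.0005 0.0004 0.0196] [0.3308 0.6922 1.1063]
False 9.2583 [ 0.0001 -0.      0.    ] [-0.5921 -0.7317 -1.7263] [ 0.0194 -0.0179  0.0335]
```

View pics/scene2.png

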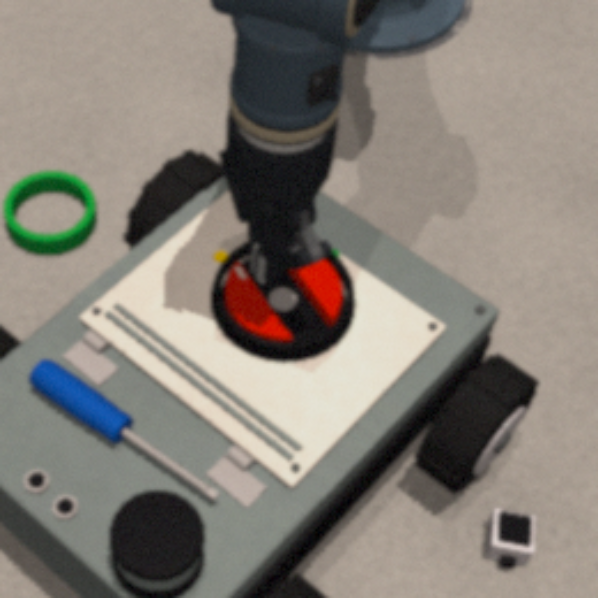

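The closed fingertips are down in the slot, on its pointer side, with no contact force. I'll turn it now.

```bash
python3 - <<'E'
from h import *
np.set_printoptions(precision=3,suppress=True)
f0=sense()['wrist_force']
o,R=hinge(V)
def rep(a,t,r):
    s=sense();f=R.T@(s['wrist_force']-f0)
    d=np.array([-np.sin(a),-np.cos(a),0]);k=np.array([-np.cos(a),np.sin(a),0])
    x=R.T@(s['position']-o)+[.125,0,0]
    print(round(a,2),t,r,s['time_s'],'rad %.1f tan %.1f z %.1f'%(f@d,f@k,f[2]),'pos r %.4f t %.4f'%(x@d,x@k));return f@k,f@d
seq=[(.328,.004),(.328,.007)]+[(a,.007) for a in np.arange(.43,1.4,.1)]
for a,t in seq:
    p,M=pose(a,.027,t,.141); r=move_l(p,M,feed=.03,until_force=25)
    ft,fr=rep(a,t,r)
    if r or abs(fr)>15 or abs(ft)>25: break
E
```

```text
0.33 0.004 False 9.5917 rad 0.0 tan -0.4 z -0.2 pos r 0.0269 t 0.0043
0.33 0.007 False 9.8417 rad -0.3 tan -0.4 z 0.7 pos r 0.0269 t 0.0071
0.43 0.007 False 10.0917 rad 0.5 tan -2.7 z 1.4 pos r 0.0271 t 0.0064
0.53 0.007 False 10.3417 rad 0.7 tan -3.3 z 1.5 pos r 0.0270 t 0.0064
0.63 0.007 False 10.5917 rad -0.4 tan -3.3 z 0.6 pos r 0.0267 t 0.0066
0.73 0.007 False 10.8417 rad -1.0 tan -2.7 z 0.8 pos r 0.0267 t 0.0066
0.83 0.007 False 11.0917 rad -1.7 tan -4.5 z 0.7 pos r 0.0266 t 0.0066
0.93 0.007 False 11.3417 rad -2.0 tan -5.1 z 0.4 pos r 0.0267 t 0.0066
1.03 0.007 False 11.5917 rad -1.7 tan -4.5 z -0.0 pos r 0.0268 t 0.0065
1.13 0.007 False 11.8417 rad -2.3 tan -3.9 z 0.6 pos r 0.0269 t 0.0064
1.23 0.007 False 12.0917 rad -2.6 tan -4.6 z -0.7 pos r 0.0273 t 0.0057
1.33 0.007 False 12.3417 rad -2.7 tan -6.6 z -2.2 pos r 0.0279 t 0.0050
```

```bash
cat > t.py <<'E'
from h import *
import sys
np.set_printoptions(precision=3,suppress=True)
o,R=hinge(V)
def rep(a,t,r):
    s=sense();f=R.T@(s['wrist_force'])
    d=np.array([-np.sin(a),-np.cos(a),0]);k=np.array([-np.cos(a),np.sin(a),0])
    x=R.T@(s['position']-o)+[.125,0,0]
    print(round(a,2),t,r,s['time_s'],'rad %.1f tan %.1f z %.1f'%(f@d,f@k,f[2]),'pos r %.4f t %.4f z %.4f'%(x@d,x@k,s['position'][2]));return f@k,f@d
E
python3 - <<'E'
from t import *
for a,t in [(1.38,.007),(1.43,.007),(1.48,.007),(1.53,.007),(1.571,.007),(1.571,.009),(1.571,.011),(1.571,.013),(1.571,.015)]:
    p,M=pose(a,.027,t,.141); r=move_l(p,M,feed=.02,until_force=20)
    ft,fr=rep(a,t,r)
    if r or abs(fr)>15 or abs(ft)>22: break
q,d=camera("scene");cv2.imwrite("pics/scene3.png",cv2.resize(q[100:360,240:500,::-1],None,fx=2.3,fy=2.3))
E
```

```text
1.38 0.007 False 12.5917 rad -1.4 tan -8.4 z -1.4 pos r 0.0285 t 0.0038 z 0.1649
1.43 0.007 False 12.8417 rad -1.7 tan -8.6 z -2.0 pos r 0.0286 t 0.0033 z 0.1648
1.48 0.007 False 13.0917 rad -2.0 tan -9.0 z -1.8 pos r 0.0286 t 0.0032 z 0.1647
1.53 0.007 False 13.3417 rad -1.9 tan -9.3 z -1.1 pos r 0.0285 t 0.0031 z 0.1647
1.57 0.007 False 13.5917 rad -2.0 tan -9.2 z -0.2 pos r 0.0285 t 0.0031 z 0.1647
1.57 0.009 False 13.8417 rad -3.8 tan -9.4 z -1.7 pos r 0.0279 t 0.0046 z 0.1647
1.57 0.011 False 14.0917 rad -4.8 tan -10.3 z -2.6 pos r 0.0273 t 0.0057 z 0.1647
1.57 0.013 False 14.3417 rad -3.6 tan -13.9 z -0.3 pos r 0.0271 t 0.0063 z 0.1647
1.57 0.015 False 14.5917 rad -4.0 tan -16.9 z 1.8 pos r 0.0271 t 0.0065 z 0.1647
```

View pics/scene3.png

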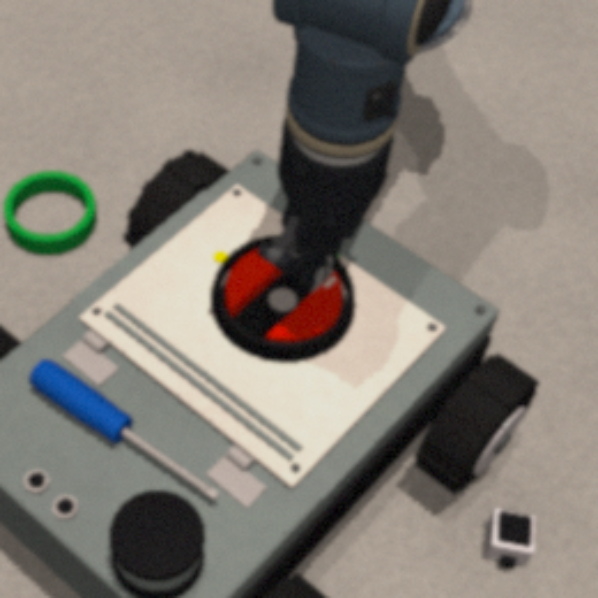

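Force is rising while the position holds at the offset expected for 1.571, so this looks like the stop. I'll press a little more to confirm, then back off.

```bash
python3 - <<'E'
from t import *
for t in(.018,.021):
    p,M=pose(1.571,.027,t,.141); r=move_l(p,M,feed=.02,until_force=15); rep(1.571,t,r)
p,M=pose(1.571,.027,.0,.141); move_l(p,M,feed=.05);f=rep(1.571,0,0)
s=sense()
p[2]=.27; move_l(p,feed=.12)
movep([.45,.36,.30],M)
print(sense()['time_s'])
for n in("scene","top"):
    q,d=camera(n);cv2.imwrite(f"pics/{n}4.png",q[:,:,::-1]);np.save(f"pics/{n}4.npy",d)
a=cv2.imread("pics/top4.png")[170:360,185:400];b=cv2.imread("pics/scene4.png")[155:325,260:460]
cv2.imwrite("pics/tope.png",cv2.resize(a,None,fx=3,fy=3,interpolation=2));cv2.imwrite("pics/scenee.png",cv2.resize(b,None,fx=3.5,fy=3.5,interpolation=2))
E
```

```text
1.57 0.018 False 14.9417 rad -3.4 tan -22.4 z 3.1 pos r 0.0270 t 0.0068 z 0.1646
1.57 0.021 False 15.2417 rad -3.4 tan -28.5 z 5.1 pos r 0.0270 t 0.0070 z 0.1645
1.57 0 0 15.8083 rad 0.2 tan 0.4 z -0.6 pos r 0.0276 t 0.0014 z 0.1660
17.8417
```

View pics/tope.png

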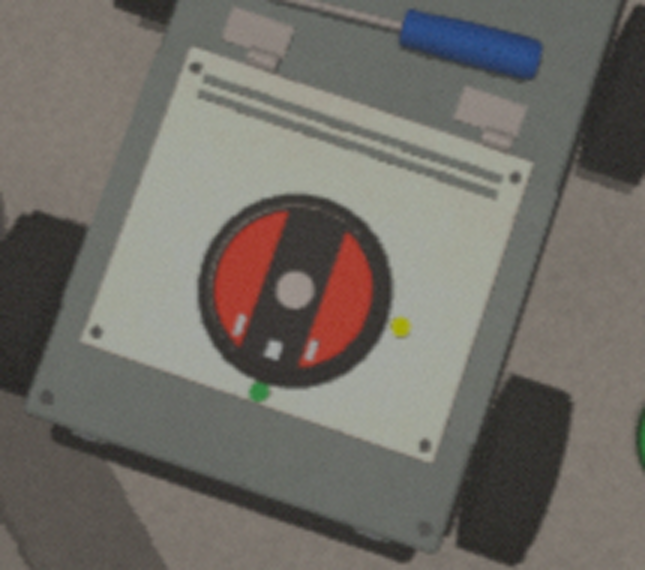

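View pics/scenee.png

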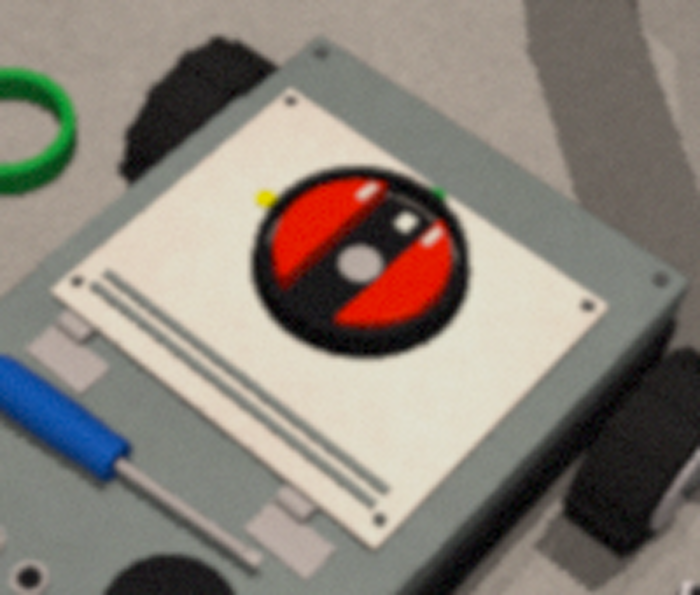

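```bash
python3 - <<'E'
from h import *
a=np.load('pics/top1.npy');b=np.load('pics/top4.npy')
p=cv2.imread('pics/top0.png').astype(int);q=cv2.imread('pics/top4.png').astype(int)
for n,(x,y,w,h) in dict(tape=(390,285,60,60),sensor=(160,225,30,30),driver=(268,160,105,40)).items():
    print(n,abs(p-q)[y:y+h,x:x+w].mean(2).max())
print(sense()['wrist_force']); finish_job()
E
```

```text
tape 10.0
sensor 9.0
driver 47.333333333333336
[-0.11383104 -0.31923562  0.21949406]
the job is handed in; nothing more can be done
```

The hatch is shut and the latch is turned clockwise to its stop. I handed the job in at about 18 s with the arm clear of the rover.

- **Hatch:** I pushed it down at the press spot with the closed fingertips. The last push stopped on its force limit, with about 8 N of vertical force on the tool. Afterwards the depth readings put it level from hinge to front edge. The picture fit gave an angle of -0.018 rad, below the hatch's -0.005 stop, so that reading is only good to about 0.02 rad. I did not measure the final 0.004 rad drawn-down angle.
- **Latch:** I turned it from about 0.33 rad. At the end the sideways force rose to about 28 N while the fingertips moved under 1 mm, so it is at its stop. In the last pictures, pointer and green dot line up to within about 0.01 rad, and the slot runs along the rover within picture error.
- **Objects not to be moved:** The before and after top pictures of the tape roll and sensor block differ only by noise. The screwdriver region showed a larger difference (47 grey levels). That crop also takes in the hatch's rear edge, which moved as it shut, and the screwdriver looks unmoved in the pictures. I did not check that difference separately.

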